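# Transfer polished metal specimens to the microscope tray in order

## Robot

A 6-joint arm with a two-finger parallel gripper is mounted at the origin on the work surface. World frame = base frame: x ahead of the robot, y to its left, z up, the work surface at z = 0. Lengths are in m, angles in degrees, forces in N, time in s.
With the tool pointing down it reaches from about 0.425 to 1.125 m from the base axis. Payload 14.9 kg.
Tool frame: the origin (TCP) lies at the very end of the fingers, on their centre line; the grasp point (between the pads) lies 19 mm behind it (manip.grip_depth is the distance from the TCP to the grasp point, in m); z points along the fingers, x is the direction in which the jaws open and shut, and the axes are right-handed (so a half turn about z gives the same grasp; the last joint's range is limited). The gripper opens to 91 mm and grips with 3 to 60 N. Pads are 32 mm wide; open, the fingers measure 118 mm over their backs; the gripper's body (76 mm by 178 mm) begins 60 mm behind the grasp point.
Start: joints at [64.67, 21.709, 99.362, -0, 58.929, -1.908], TCP at [0.278, 0.642, 0.214] pointing down, gripper open.
Joint ranges: [-158.91, 158.91], [-42.39, 125.64], [0.06, 152.35], [-60.88, 240.88], [17.5, 164.5], [-176.32, 176.32]. Speed limits (degrees/s): [108.29, 108.29, 136.94, 180, 180, 180].

## Interface

Orientations are given as [roll, pitch, yaw] about the fixed x, y, z axes, in that order (R = Rz(yaw) Ry(pitch) Rx(roll)).
In Python, from plant import monitor, cams, ticket, spotter, manip gives the robot as it stands.
- The arm moves only by the tool carry_out, never from a script. Its argument "motion" is a list of rows, each an object with "jaw": the closure, from -1 (fully open) to 1 (shut); "travel": the shift along the tool's x, y, z in mm, a list of three; "twist": the turn, a rotation vector about the tool's x, y, z in rad, a list of three. In form: [{"jaw": jaw, "travel": [tx, ty, tz], "twist": [wx, wy, wz]}, ...]. A call has 1 to 20 rows; each row is the pose to reach, as a shift and turn from the pose commanded when the call began, along the tool's axes at that moment; what a row does not reach only later rows make up. A row lasts 1/8 s, in which the tool goes at most 62.5 mm and 10.7 degrees, less where a joint would pass 70% of its speed; a pose out of reach is approached as far as the arm can. A call with a gripper value outside its range is refused whole. The fingers move at their own pace and stop on an object; "newtons" is the grip in N (left out, the last holds). Time passes only in rows, so rows that repeat a pose let the fingers close. It gives the time, the measured TCP pose, the force and the opening at its end, in the units of the state.
- monitor.get_obs(): the state, without advancing time (a new reading comes with each control period).
- cams.capture(name): name is "scene" or "side" or "wrist"; returns a dict with "pixels" (384x512x3 uint8, blue, green, red), "mtx" (3x3 intrinsics, pixels), "view" (4x4, takes a point from world to camera coordinates). Camera axes: x right, y up, looking along -z (the intrinsics and any distortion apply to the point x, -y, -z); pixel columns grow to the right and rows downward; lengths in m; the calibration is good to about 2 mm. The wrist camera is an equidistant fisheye: a pixel r from the principal point sees the ray r / f radians off the axis. A picture is of the moment at which its call begins. There is no depth.
- ticket.job_done(): hands the job in, once; it reports no verdict.
Trained networks look in the newest picture that a camera, given by its name, has taken for a name from the list of things; names that differ only in an ending like _2 or _b are one class to them, and where a whole thing is asked for, a point or a joint stands for the part that bears it (a point fixed in the world has none). Each returns a list of dicts, best first, with "confidence" (0 to 1); they miss things now and then, are a little off and sometimes report something else, mostly with a low value. They report only what shows in the picture. A call takes as long as a camera call. They do not tell look-alikes from the thing itself.
- spotter.spot_in(label, camera): "point" ([x, y, z] in m, in world coordinates, good to about 4 mm: the middle of the surface that is visible of it).
The state is a dict: "time_s": time; "q": joint angles; "joint_vel": joint speeds; "effort": joint torques, N m; "ee_pos": TCP position; "orientation": TCP orientation; "contact_force": force on the tool from outside, world axes, zero at the start; "ft_torque": the same for the moment, N m; "width": finger opening in m.
Only numpy, scipy, OpenCV 4.12 (cv2) and the standard library are available. Lean on these libraries where they do the work, as an engineer would, in place of code of your own. Each camera call takes 0.05 s, during which the arm holds its last target. There are 200 camera calls.

## Task

Move the four polished specimens from the cups of the polishing tray into the four pockets of the grey microscope tray, keeping their order counted from the knob: the specimen nearest the polishing tray's knob goes into the pocket nearest the microscope tray's knob, and so on along the row. Each must end standing upright and flat on the floor of its own pocket, polished face up, and the jar, the glass dish and the slide box on the far side of the trays must be left where they are.

Things in the scene. Friction and masses are not known exactly. Their poses are not given: they have to be found in the camera images.
- large_round: specimen: black resin cylinder, 40 mm diameter, with a steel bar section showing in its top. Stands upright, 32 mm tall, polished face up; loose. Origin: centre of its underside, which at the start is 7 mm above the table; z up. About 90 g
- small_round: specimen: black resin cylinder, 25 mm diameter, with a round steel section showing in its top. Stands upright, 32 mm tall, polished face up; loose. Origin: centre of its underside, which at the start is 7 mm above the table; z up. About 40 g
- square: specimen: black resin block, 30 x 30 mm, with a square steel section in its top. Stands upright, 32 mm tall, polished face up; loose. Origin: centre of its underside, which at the start is 7 mm above the table; z up, x and y square to its sides. It is turned by up to 0.3 rad to the polishing tray. About 70 g
- coupon: specimen: bare brass block, 36 mm (its x) by 20 mm (its y). Stands upright, 32 mm tall, polished face up; loose. Origin: centre of its underside, which at the start is 7 mm above the table; z up. Its long side lies along the polishing tray's row to within 0.3 rad. About 190 g
- cup_large_round: the cup in which the large round specimen starts, on the polishing tray: white, square, outside 56 x 56 mm, 9 mm high, inside 50 x 50 mm, floor 3 mm thick; fixed. All four cups look the same. Origin: centre of its underside, 4 mm above the table. Its place in the row stays the place to count from after the specimen has left
- cup_small_round: the cup in which the small round specimen starts, on the polishing tray: white, square, outside 56 x 56 mm, 9 mm high, inside 50 x 50 mm, floor 3 mm thick; fixed. All four cups look the same. Origin: centre of its underside, 4 mm above the table. Its place in the row stays the place to count from after the specimen has left
- cup_square: the cup in which the square specimen starts, on the polishing tray: white, square, outside 56 x 56 mm, 9 mm high, inside 50 x 50 mm, floor 3 mm thick; fixed. All four cups look the same. Origin: centre of its underside, 4 mm above the table. Its place in the row stays the place to count from after the specimen has left
- cup_coupon: the cup in which the brass coupon starts, on the polishing tray: white, square, outside 56 x 56 mm, 9 mm high, inside 50 x 50 mm, floor 3 mm thick; fixed. All four cups look the same. Origin: centre of its underside, 4 mm above the table. Its place in the row stays the place to count from after the specimen has left
- polish_tray: polishing tray: flat aluminium plate carrying the four white cups. Row along its x axis, cup centres at x = -93, -31, +31, +93 mm, y = 0; black knob (20 mm diameter, top 28 mm up) at x = +146 mm. Plate 300 x 70 x 4 mm (x = -136 to +164). Fixed. Origin: middle of the row, underside, table height. The cups' rims are 13 mm above the table
- scope_tray: microscope tray: grey plastic, four empty square pockets. Row along its x axis, pocket centres at x = -93, -31, +31, +93 mm, y = 0; black knob (20 mm diameter, top 28 mm up) at x = +146 mm. Plate 300 x 64 x 4 mm (x = -136 to +164). Fixed. Origin: middle of the row, underside, table height. Pockets 56 x 56 mm inside, floor 4 mm and rim 10 mm above the table. May lie at any yaw
Not all that is in view belongs to the job. What is shaped like the small_round but pink or red is not meant.

How it is judged:
By the outcome, as a careful person would: the job done as asked, in the order asked, and still so for the second after the job is handed in, with the robot touching nothing.
It also fails if it takes over 118 s, if anything falls off the work surface, if the arm or the gripper's body presses on something with over 40 N, if the wrist force passes 120 N, or if a joint passes its speed limit or range.

## Working session

There is one attempt and no reset: what is moved stays moved. The work goes in short steps, Python scripts to look and compute and a tool call to move; the robot and the scene stay as the last step left them, time stands still between calls to the robot, and variables do not carry over. Pictures are saved under pics/ and viewed, about 12 in all and at most 16, crops included, and the job is handed in when it is done.

Besides the shell and the picture viewer there is one more tool, called by a JSON object that holds its "fn" and its "kwargs". carry_out: Moves the arm, as the interface text tells. Its arguments: {"type":"object","properties":{"motion":{"type":"array"},"newtons":{"type":"number"}},"required":["motion"]}

```bash
mkdir -p pics; ls
python3 - <<'E'
from plant import monitor, cams, spotter, manip
import cv2,numpy as np
print(monitor.get_obs(), manip.grip_depth)
ims=[]
for c in ["scene","side"]:
    d=cams.capture(c); cv2.imwrite(f"pics/{c}0.png",d["pixels"]); print(c,d["mtx"],d["view"])
    for l in ["large_round","small_round","square","coupon","polish_tray","scope_tray"]:
        print(l,[(np.round(r["point"],3).tolist(),round(r["confidence"],2)) for r in spotter.spot_in(l,c)])
E
```

```text
pics
{'time_s': 0.0, 'q': array([ 6.46695515e+01,  2.17382325e+01,  9.93945817e+01,  5.43675242e-04,
        5.89277655e+01, -1.90845611e+00]), 'joint_vel': array([ 0.01270098, -0.10066513, -0.00089294,  0.04050847, -0.01236084,
        0.00881657]), 'effort': array([ 3.64532090e-03, -7.63754153e+01, -4.34357858e+01,  6.51426846e-02,
        4.25414275e-02, -3.46827335e-05]), 'ee_pos': array([0.27809553, 0.64197229, 0.21330058]), 'orientation': array([-1.79997517e+02,  6.05306249e-02,  6.65777281e+01]), 'contact_force': array([-0.45990716,  0.40916354, -0.77681109]), 'ft_torque': array([ 0.00084845, -0.02379591,  0.03123795]), 'width': 0.09137561868383531} 0.0188
scene [[432.3638658    0.         263.21279064]
 [  0.         432.3638658  188.73828479]
 [  0.           0.           1.        ]] [[-7.65428701e-01  6.43520632e-01  3.15256195e-04  3.72990712e-01]
 [-3.71264525e-01 -4.41996636e-01  8.16579222e-01  1.52044919e-01]
 [ 5.25624919e-01  6.24916130e-01  5.77233293e-01 -1.19682357e+00]
 [ 0.00000000e+00  0.00000000e+00  0.00000000e+00  1.00000000e+00]]
large_round [([0.632, 0.16
[... 541 characters left out ...]
9305 191.92986068]
 [  0.           0.           1.        ]] [[ 0.68927279 -0.72427502 -0.0181304  -0.30553442]
 [ 0.47457557  0.43244926  0.76665877 -0.28199125]
 [-0.54743132 -0.53704127  0.64179874 -0.47955614]
 [ 0.          0.          0.          1.        ]]
large_round [([0.621, 0.146, 0.036], 0.81), ([0.443, 0.176, 0.027], 0.55)]
small_round [([0.343, 0.266, 0.023], 0.8), ([0.461, 0.282, 0.021], 0.7), ([0.323, 0.148, 0.022], 0.63), ([0.446, 0.174, 0.03], 0.62), ([0.393, 0.274, 0.025], 0.57)]
square [([0.505, 0.163, 0.03], 0.67), ([0.439, 0.172, 0.011], 0.38)]
coupon [([0.566, 0.161, 0.026], 0.77)]
polish_tray [([0.412, 0.165, 0.002], 0.68)]
scope_tray [([0.537, -0.151, 0.0], 0.93)]
```

View pics/scene0.png

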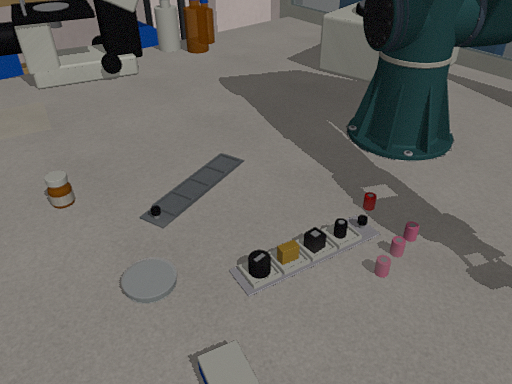

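View pics/side0.png

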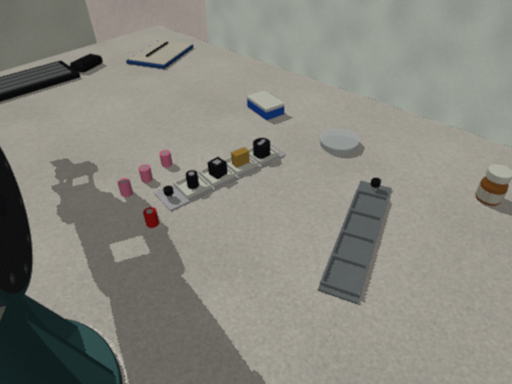

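Order from the polishing tray's knob at scene (363,220): small round, square, coupon, large round. The microscope tray's knob is at scene (155,210). The pink and red cylinders are decoys.

```bash
cat > h.py <<'E'
from plant import monitor, cams, spotter, manip
import cv2, numpy as np
from scipy.spatial.transform import Rotation as Rn
def ray(d,uv,wrist=False):
    K=d["mtx"]; x=(uv[0]-K[0,2])/K[0,0]; y=(uv[1]-K[1,2])/K[1,1]
    if wrist:
        r=np.hypot(x,y)+1e-12; v=np.array([x/r*np.sin(r),-y/r*np.sin(r),-np.cos(r)])
    else: v=np.array([x,-y,-1.])
    V=d["view"]; R=V[:3,:3]; return -R.T@V[:3,3], R.T@v
def plane(d,uv,z,wrist=False):
    c,v=ray(d,uv,wrist); return c+v*(z-c[2])/v[2]
def proj(d,P,wrist=False):
    V=d["view"]; p=V[:3,:3]@np.asarray(P,float)+V[:3,3]; p=p*[1,-1,-1]; K=d["mtx"]
    if wrist:
        r=np.hypot(*p[:2]); p=np.array([*(p[:2]/max(r,1e-12)*np.arctan2(r,p[2])),1.])
    return (K@(p/p[2]))[:2]
def go(P,yaw):
    """travel mm / twist z rad from now to TCP P, pointing down, tool-x yaw deg"""
    o=monitor.get_obs(); R0=Rn.from_euler('xyz',o["orientation"],degrees=True)
    t=R0.inv().apply(np.array(P)-o["ee_pos"])*1000
    best=min(((yaw+k*180-o["orientation"][2]+180)%360-180 for k in (0,1)),key=abs)
    R1=Rn.from_euler('xyz',[180,0,o["orientation"][2]+best],degrees=True)
    print("travel",np.round(t,1),"twist",np.round((R0.inv()*R1).as_rotvec(),3),"dyaw",round(best,1),"q6",o["q"][5].round(1))
E
python3 - <<'E'
from h import *
import types
s=cams.capture("scene"); e=cams.capture("side")
for n,a,b,z in [("pk",(363,219),(168.5,188),.028),("sk",(155,209),(376,181),.028)]:
    print(n,plane(s,a,z).round(3),plane(e,b,z).round(3))
for n,uv in [("c1",(142,217)),("c2",(163,226)),("c3",(244,160)),("c4",(222,153))]: print(n,plane(s,uv,.003).round(3))
for n,uv in [("c1",(365,181)),("c2",(392,187)),("c3",(359,300)),("c4",(320,290))]: print(n,plane(e,uv,.003).round(3))
for n,uv in [("dish",(149,276)),("jar",(60,175)),("box",(228,350))]: print(n,plane(s,uv,.02).round(3))
for n,uv in [("large",(260,254)),("coup",(288,244)),("sq",(316,232)),("small",(341,221))]: print(n,plane(s,uv,.039).round(3))
go([0.53,0.2,0.3],70)
E
```

```text
pk [0.397 0.197 0.028] [0.393 0.189 0.028]
sk [ 0.694 -0.094  0.028] [ 0.687 -0.102  0.028]
c1 [ 0.715 -0.119  0.003]
c2 [ 0.696 -0.065  0.003]
c3 [ 0.415 -0.161  0.003]
c4 [ 0.437 -0.224  0.003]
c1 [ 0.703 -0.072  0.003]
c2 [ 0.723 -0.123  0.003]
c3 [ 0.442 -0.221  0.003]
c4 [ 0.416 -0.166  0.003]
dish [0.788 0.055 0.02 ]
jar [ 0.795 -0.358  0.02 ]
box [0.77  0.257 0.02 ]
large [0.622 0.151 0.039]
coup [0.567 0.164 0.039]
sq [0.505 0.173 0.039]
small [0.446 0.181 0.039]
travel [-305.8  406.8  -86.1] twist [ 0.   -0.   -0.06] dyaw 3.4 q6 -1.9
```

{"fn": "carry_out", "kwargs": {"motion": [{"jaw": -1,"travel": [-306,407,-40],"twist": [0,0,-0.235]},{"jaw": -1,"travel": [-306,407,-40],"twist": [0,0,-0.235]},{"jaw": -1,"travel": [-306,407,-40],"twist": [0,0,-0.235]},{"jaw": -1,"travel": [-306,407,-40],"twist": [0,0,-0.235]},{"jaw": -1,"travel": [-306,407,-40],"twist": [0,0,-0.235]},{"jaw": -1,"travel": [-306,407,-40],"twist": [0,0,-0.235]},{"jaw": -1,"travel": [-306,407,-40],"twist": [0,0,-0.235]},{"jaw": -1,"travel": [-306,407,-40],"twist": [0,0,-0.235]},{"jaw": -1,"travel": [-306,407,-40],"twist": [0,0,-0.235]},{"jaw": -1,"travel": [-306,407,-40],"twist": [0,0,-0.235]},{"jaw": -1,"travel": [-306,407,-40],"twist": [0,0,-0.235]},{"jaw": -1,"travel": [-306,407,-40],"twist": [0,0,-0.235]}]}}

```text
time_s: 2.3
ee_pos: [0.5295, 0.2008, 0.2538]
orientation: [-180.0, 0.0, 80.1]
contact_force: [-1.3, 0.3, -0.2]
width: 0.0909
```

Run:
```python
from h import *
print({k:monitor.get_obs()[k] for k in("time_s","ee_pos","orientation","q")})
d=cams.capture("wrist"); c,v=ray(d,(d["mtx"][0,2],d["mtx"][1,2]),True); print(d["mtx"],c,v)
cv2.imwrite("pics/w1.png",d["pixels"])
np.save("w1.npy",d,allow_pickle=True)
for n in["small_round","square","coupon","large_round","polish_tray","scope_tray"]:
    print(n,[(np.round(r["point"],3).tolist(),round(r["confidence"],2)) for r in spotter.spot_in(n,"wrist")])
```

```text
{'time_s': 2.3, 'ee_pos': array([0.52948338, 0.20084667, 0.25378229]), 'orientation': array([-1.79980803e+02,  3.98208342e-03,  8.01331557e+01]), 'q': array([ 1.84122989e+01,  6.95215808e+00,  1.13563006e+02,  6.48499328e-03,
        5.95036283e+01, -6.17241481e+01])}
[[297.31863964   0.         253.62554737]
 [  0.         297.31863964 191.40106023]
 [  0.           0.           1.        ]] [0.45183408 0.21378887 0.42446121] [ 0.27637857 -0.04942749 -0.95977696]
small_round [([0.352, 0.27, 0.03], 0.77), ([0.446, 0.183, 0.041], 0.71), ([0.397, 0.279, 0.032], 0.66), ([0.459, 0.293, 0.029], 0.62), ([0.334, 0.163, 0.033], 0.6)]
square [([0.505, 0.176, 0.042], 0.63)]
coupon [([0.565, 0.163, 0.038], 0.93), ([0.625, 0.156, 0.036], 0.72)]
large_round [([0.626, 0.156, 0.037], 0.59)]
polish_tray [([0.455, 0.184, 0.002], 0.67)]
scope_tray [([0.514, -0.161, 0.007], 0.67)]
```

View pics/w1.png

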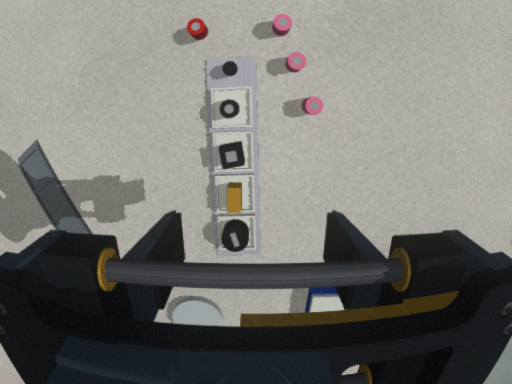

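The wrist view shows the row from the knob at (230,68): small (229,108), square (232,154), coupon (234,196), large (235,235). Next I'll rectify it to the specimens' top plane.

```bash
cat >> h.py <<'E'
def rect(d,x0,x1,y0,y1,z,mm):
    """top view of plane z: columns = world x, rows = -world y; mm per pixel"""
    xs=np.arange(x0,x1,mm/1000); ys=np.arange(y1,y0,-mm/1000); X,Y=np.meshgrid(xs,ys)
    V=d["view"]; p=np.einsum('ij,hwj->hwi',V[:3,:3],np.stack([X,Y,0*X+z],-1))+V[:3,3]; p=p*[1,-1,-1]
    r=np.hypot(p[...,0],p[...,1]); t=np.arctan2(r,p[...,2])/np.maximum(r,1e-9); K=d["mtx"]
    return cv2.remap(d["pixels"],(K[0,0]*p[...,0]*t+K[0,2]).astype('f4'),(K[1,1]*p[...,1]*t+K[1,2]).astype('f4'),cv2.INTER_CUBIC)
E
python3 - <<'E'
from h import *
d=np.load("w1.npy",allow_pickle=True).item()
a=rect(d,.37,.67,.11,.23,.039,.4); b=rect(d,.37,.67,.11,.23,.0135,.4)
for im in(a,b):
    for i in range(0,300,50):
        cv2.putText(im,str(370+i),(int(i/.4),10),0,.35,(0,0,255)); cv2.line(im,(int(i/.4),12),(int(i/.4),18),(0,0,255))
cv2.imwrite("pics/r1.png",np.vstack([a,b[:,:]]))
# tops
g=rect(d,.37,.67,.11,.23,.039,.4); hsv=cv2.cvtColor(g,cv2.COLOR_BGR2HSV)
m=(((hsv[...,2]<75))|((hsv[...,1]>120)&(hsv[...,2]>60))).astype('u1')*255
m=cv2.morphologyEx(m,cv2.MORPH_OPEN,np.ones((5,5)))
for c in cv2.findContours(m,cv2.RETR_EXTERNAL,cv2.CHAIN_APPROX_NONE)[0]:
    if cv2.contourArea(c)<600: continue
    (cx,cy),(w,h),an=cv2.minAreaRect(c); print("c",round(.37+cx*.0004,4),round(.23-cy*.0004,4),"size",round(w*.4,1),round(h*.4,1),"ang",round(-an,1))
E
```

```text
c 0.6658 0.1318 size 42.8 8.4 ang -90.0
c 0.623 0.1567 size 50.1 38.6 ang -26.6
c 0.5669 0.1658 size 41.8 19.8 ang -11.3
c 0.5086 0.1736 size 30.4 31.6 ang -90.0
c 0.448 0.1816 size 24.0 22.4 ang -90.0
c 0.3966 0.1916 size 17.6 18.0 ang -90.0
```

View pics/r1.png

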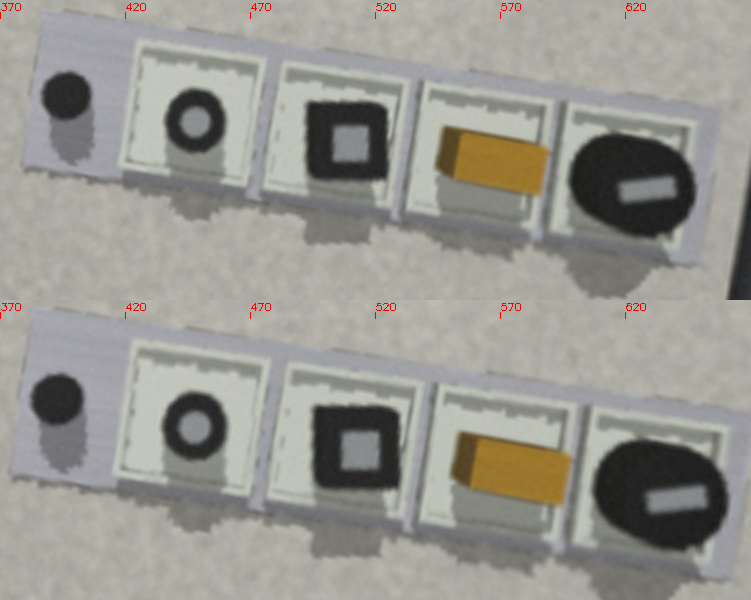

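```bash
python3 -c "
from h import *
go([.448,.1816,.017],80.5)"
```

```text
travel [-32.2 -77.6 236.9] twist [-0.     0.    -0.008] dyaw 0.4 q6 -61.7
```

{"fn": "carry_out", "kwargs": {"motion": [{"jaw": -0.4,"travel": [-20,-50,30],"twist": [0,0,0]},{"jaw": -0.4,"travel": [-32,-77.5,80],"twist": [0,0,0]},{"jaw": -0.4,"travel": [-32,-77.5,140],"twist": [0,0,0]},{"jaw": -0.4,"travel": [-32,-77.5,190],"twist": [0,0,0]},{"jaw": -0.4,"travel": [-32,-77.5,200],"twist": [0,0,0]},{"jaw": -0.4,"travel": [-32,-77.5,200],"twist": [0,0,0]}]}}

```text
time_s: 3.4
ee_pos: [0.4486, 0.1818, 0.0545]
orientation: [-180.0, 0.0, 80.0]
contact_force: [0.9, 0.0, 0.5]
width: 0.0638
```

Run:
```python
from h import *
go([.448,.1816,.017],80.5)
d=cams.capture("wrist");np.save("w2.npy",d,allow_pickle=True);cv2.imwrite("pics/w2.png",d["pixels"])
print(monitor.get_obs()["width"])
```

```text
travel [-0.3 -0.6 37.5] twist [-0.     0.    -0.008] dyaw 0.5 q6 -60.7
0.0639409248016189
```

View pics/w2.png

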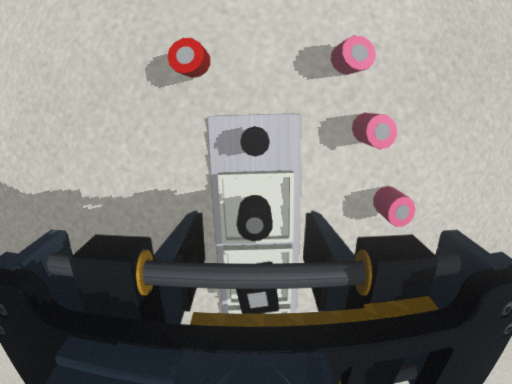

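Run:
```python
from h import *
d=np.load("w2.npy",allow_pickle=True).item()
print(plane(d,(255,225),.039,True),proj(d,[.4486,.1818,.0545],True),plane(d,(258,299),.039,True))
```

```text
[0.44810794 0.18195856 0.039     ] [254.96049575 235.24381556] [0.50990933 0.17353127 0.039     ]
```

{"fn": "carry_out", "kwargs": {"motion": [{"jaw": -0.4,"travel": [0,0,30],"twist": [0,0,0]},{"jaw": -0.4,"travel": [0,0,37.5],"twist": [0,0,0]},{"jaw": 0.8,"travel": [0,0,37.5],"twist": [0,0,0]},{"jaw": 0.8,"travel": [0,0,37.5],"twist": [0,0,0]},{"jaw": 0.8,"travel": [0,0,37.5],"twist": [0,0,0]},{"jaw": 0.8,"travel": [0,0,37.5],"twist": [0,0,0]},{"jaw": 0.8,"travel": [0,0,37.5],"twist": [0,0,0]},{"jaw": 0.8,"travel": [0,0,37.5],"twist": [0,0,0]}], "newtons": 20}}

```text
time_s: 4.45
ee_pos: [0.4485, 0.1817, 0.0167]
orientation: [180.0, -0.0, 80.0]
contact_force: [-0.5, -0.3, 7.7]
width: 0.0242
```

{"fn": "carry_out", "kwargs": {"motion": [{"jaw": 0.8,"travel": [0,0,-20],"twist": [0,0,0]},{"jaw": 0.8,"travel": [0,0,-60],"twist": [0,0,0]},{"jaw": 0.8,"travel": [0,0,-110],"twist": [0,0,0]},{"jaw": 0.8,"travel": [-40,34,-150],"twist": [0,0,-0.1]},{"jaw": 0.8,"travel": [-80,68,-190],"twist": [0,0,-0.2]},{"jaw": 0.8,"travel": [-120,103,-220],"twist": [0,0,-0.3]},{"jaw": 0.8,"travel": [-160,137,-233],"twist": [0,0,-0.4]},{"jaw": 0.8,"travel": [-200,171,-233],"twist": [0,0,-0.5]},{"jaw": 0.8,"travel": [-240,205,-233],"twist": [0,0,-0.515]},{"jaw": 0.8,"travel": [-266,228,-233],"twist": [0,0,-0.515]},{"jaw": 0.8,"travel": [-266,228,-233],"twist": [0,0,-0.515]},{"jaw": 0.8,"travel": [-266,228,-233],"twist": [0,0,-0.515]}]}}

```text
time_s: 5.95
ee_pos: [0.6262, -0.1194, 0.249]
orientation: [-180.0, -0.0, 109.5]
contact_force: [0.5, -0.0, -0.9]
width: 0.0243
```

Run:
```python
from h import *
d=cams.capture("wrist");np.save("w3.npy",d,allow_pickle=True)
cv2.imwrite("pics/w3.png",d["pixels"])
g=rect(d,.40,.76,-.26,-.04,.010,.5)
cv2.imwrite("pics/r3.png",g)
```

```text
(no output)
```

View pics/w3.png

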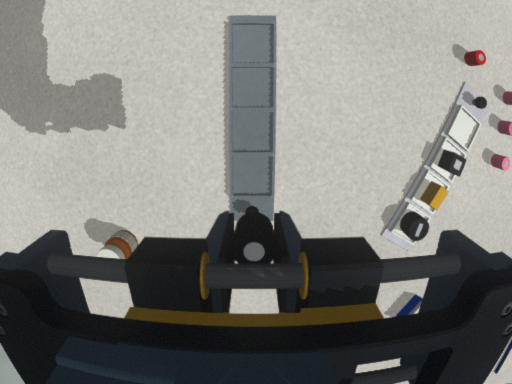

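View pics/r3.png

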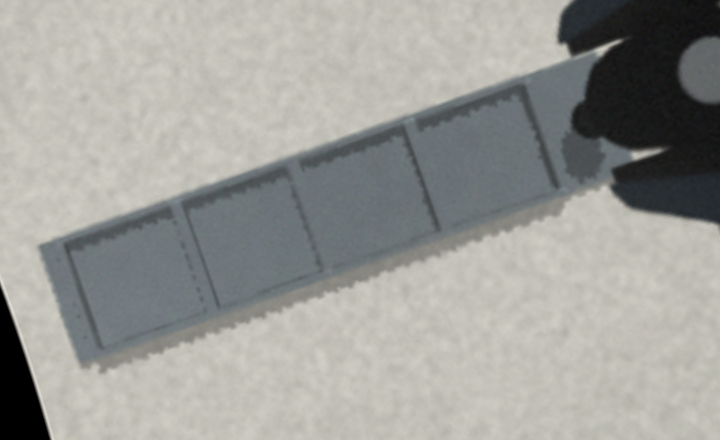

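Still holding the specimen. The microscope tray reads centre ≈ (0.555,−0.148), yaw ≈ 19.3°, with dividers at r3 pixels (195,256), (310,216) and (425,178).

{"fn": "carry_out", "kwargs": {"motion": [{"jaw": 0.8,"travel": [-4,15.5,60],"twist": [0,0,0]},{"jaw": 0.8,"travel": [-4,15.5,120],"twist": [0,0,0]},{"jaw": 0.8,"travel": [-4,15.5,180],"twist": [0,0,0]},{"jaw": 0.8,"travel": [-4,15.5,220],"twist": [0,0,0]},{"jaw": 0.8,"travel": [-4,15.5,230],"twist": [0,0,0]},{"jaw": 0.8,"travel": [-4,15.5,234.5],"twist": [0,0,0]},{"jaw": 0.8,"travel": [-4,15.5,234.5],"twist": [0,0,0]},{"jaw": 0.8,"travel": [-4,15.5,234.5],"twist": [0,0,0]}]}}

```text
time_s: 7.0
ee_pos: [0.6436, -0.1185, 0.0165]
orientation: [179.9, 0.1, 109.6]
contact_force: [0.0, -0.3, -1.2]
width: 0.0243
```

{"fn": "carry_out", "kwargs": {"motion": [{"jaw": 0.8,"travel": [0,0,2],"twist": [0,0,0]},{"jaw": 0.8,"travel": [0,0,2.2],"twist": [0,0,0]},{"jaw": 0.8,"travel": [0,0,2.2],"twist": [0,0,0]}]}}

```text
time_s: 7.38
ee_pos: [0.6434, -0.1185, 0.0138]
orientation: [179.9, 0.0, 109.5]
contact_force: [-2.0, 1.3, 9.0]
width: 0.0243
```

{"fn": "carry_out", "kwargs": {"motion": [{"jaw": -0.3,"travel": [0,0,0],"twist": [0,0,0]},{"jaw": -0.3,"travel": [0,0,0],"twist": [0,0,0]},{"jaw": -0.3,"travel": [0,0,-5],"twist": [0,0,0]},{"jaw": -0.3,"travel": [0,0,-50],"twist": [0,0,0]},{"jaw": -0.3,"travel": [0,0,-100],"twist": [0,0,0]},{"jaw": -0.3,"travel": [45,-4,-110],"twist": [0,0,0.05]},{"jaw": -0.3,"travel": [100,-9,-110],"twist": [0,0,0.11]},{"jaw": -0.3,"travel": [155,-14,-110],"twist": [0,0,0.18]},{"jaw": -0.3,"travel": [210,-19,-110],"twist": [0,0,0.25]},{"jaw": -0.3,"travel": [265,-24,-110],"twist": [0,0,0.3]},{"jaw": -0.3,"travel": [319.5,-28.5,-90],"twist": [0,0,0.358]},{"jaw": -0.3,"travel": [319.5,-28.5,-60],"twist": [0,0,0.358]},{"jaw": -0.3,"travel": [319.5,-28.5,-45],"twist": [0,0,0.358]},{"jaw": -0.3,"travel": [319.5,-28.5,-45],"twist": [0,0,0.358]}]}}

```text
time_s: 9.12
ee_pos: [0.5087, 0.1726, 0.0572]
orientation: [-179.9, 0.0, 89.0]
contact_force: [-0.4, 0.5, -0.1]
width: 0.0594
```

Run:
```python
from h import *
d=cams.capture("wrist");np.save("w4.npy",d,allow_pickle=True)
a=d["pixels"][60:330,120:390]
s=cams.capture("scene")["pixels"][130:310,110:400]
cv2.imwrite("pics/w4.png",np.vstack([cv2.resize(a,(540,540),interpolation=2)[:, :],]))
cv2.imwrite("pics/s4.png",cv2.resize(s,None,fx=2.5,fy=2.5,interpolation=2))
go([.510,.173,.017],89)
```

```text
travel [ 0.2  0.3 41.4] twist [ 0.001 -0.    -0.   ] dyaw 0.0 q6 -72.7
```

View pics/w4.png

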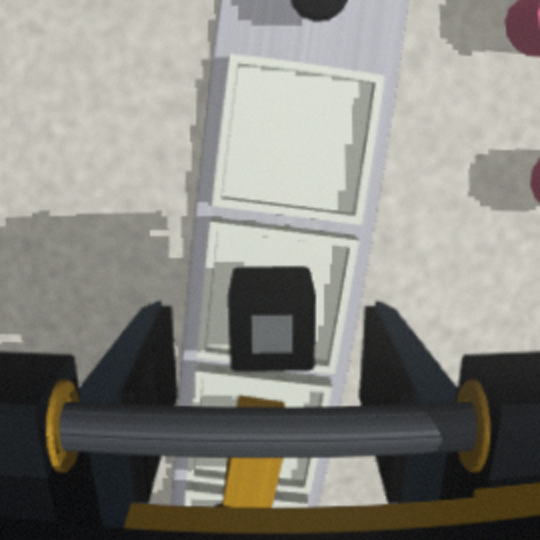

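View pics/s4.png

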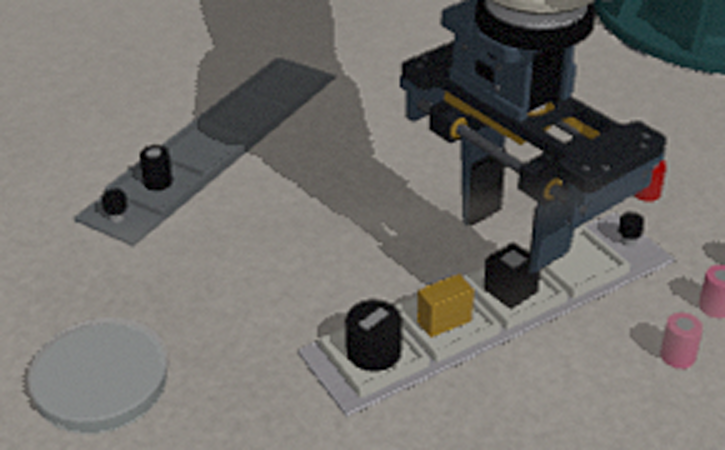

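The small round stands upright in the pocket next to the knob (s4 at 157,168). The square is centred between the jaws and aligned with them (w4 at 272,330).

{"fn": "carry_out", "kwargs": {"motion": [{"jaw": -0.3,"travel": [0,0,30],"twist": [0,0,0]},{"jaw": -0.3,"travel": [0,0,40],"twist": [0,0,0]},{"jaw": 0.8,"travel": [0,0,40],"twist": [0,0,0]},{"jaw": 0.8,"travel": [0,0,40],"twist": [0,0,0]},{"jaw": 0.8,"travel": [0,0,40],"twist": [0,0,0]},{"jaw": 0.8,"travel": [0,0,40],"twist": [0,0,0]},{"jaw": 0.8,"travel": [0,0,40],"twist": [0,0,0]}]}}

```text
time_s: 10.1
ee_pos: [0.5094, 0.1733, 0.0184]
orientation: [180.0, -0.0, 89.0]
contact_force: [-1.2, -1.6, 7.7]
width: 0.0299
```

{"fn": "carry_out", "kwargs": {"motion": [{"jaw": 0.8,"travel": [0,0,-20],"twist": [0,0,0]},{"jaw": 0.8,"travel": [0,0,-60],"twist": [0,0,0]},{"jaw": 0.8,"travel": [0,0,-100],"twist": [0,0,0]},{"jaw": 0.8,"travel": [-50,13,-110],"twist": [0,0,-0.06]},{"jaw": 0.8,"travel": [-100,26,-110],"twist": [0,0,-0.12]},{"jaw": 0.8,"travel": [-155,40,-110],"twist": [0,0,-0.18]},{"jaw": 0.8,"travel": [-210,54,-110],"twist": [0,0,-0.25]},{"jaw": 0.8,"travel": [-265,68,-110],"twist": [0,0,-0.32]},{"jaw": 0.8,"travel": [-310,80,-110],"twist": [0,0,-0.358]},{"jaw": 0.8,"travel": [-310,80,-110],"twist": [0,0,-0.358]},{"jaw": 0.8,"travel": [-310,80,-70],"twist": [0,0,-0.358]},{"jaw": 0.8,"travel": [-310,80,-30],"twist": [0,0,-0.358]},{"jaw": 0.8,"travel": [-310,80,-12],"twist": [0,0,-0.358]},{"jaw": 0.8,"travel": [-310,80,-12],"twist": [0,0,-0.358]}]}}

```text
time_s: 11.85
ee_pos: [0.5831, -0.1375, 0.0291]
orientation: [-179.9, -0.1, 109.6]
contact_force: [0.1, 0.5, -0.3]
width: 0.0297
```

{"fn": "carry_out", "kwargs": {"motion": [{"jaw": 0.8,"travel": [0,0,10],"twist": [0,0,0]},{"jaw": 0.8,"travel": [0,0,14],"twist": [0,0,0]},{"jaw": 0.8,"travel": [0,0,14],"twist": [0,0,0]},{"jaw": 0.8,"travel": [0,0,14],"twist": [0,0,0]}]}}

```text
time_s: 12.35
ee_pos: [0.584, -0.1382, 0.0161]
orientation: [180.0, 0.0, 109.5]
contact_force: [-0.6, -0.6, -1.5]
width: 0.0299
```

{"fn": "carry_out", "kwargs": {"motion": [{"jaw": -0.3,"travel": [0,0,0],"twist": [0,0,0]},{"jaw": -0.3,"travel": [0,0,0],"twist": [0,0,0]},{"jaw": -0.3,"travel": [0,0,-5],"twist": [0,0,0]},{"jaw": -0.3,"travel": [0,0,-50],"twist": [0,0,0]},{"jaw": -0.3,"travel": [0,0,-100],"twist": [0,0,0]},{"jaw": -0.3,"travel": [45,14,-110],"twist": [0,0,0.08]},{"jaw": -0.3,"travel": [95,30,-110],"twist": [0,0,0.16]},{"jaw": -0.3,"travel": [145,45,-110],"twist": [0,0,0.26]},{"jaw": -0.3,"travel": [195,60,-110],"twist": [0,0,0.36]},{"jaw": -0.3,"travel": [245,75,-110],"twist": [0,0,0.45]},{"jaw": -0.3,"travel": [289.5,89,-100],"twist": [0,0,0.516]},{"jaw": -0.3,"travel": [289.5,89,-70],"twist": [0,0,0.516]},{"jaw": -0.3,"travel": [289.5,89,-42],"twist": [0,0,0.516]},{"jaw": -0.3,"travel": [289.5,89,-42],"twist": [0,0,0.516]}]}}

```text
time_s: 14.1
ee_pos: [0.5695, 0.1643, 0.0564]
orientation: [-179.8, 0.1, 80.0]
contact_force: [0.2, -0.5, 0.5]
width: 0.0592
```

Run:
```python
from h import *
d=cams.capture("wrist");np.save("w5.npy",d,allow_pickle=True)
a=cv2.resize(d["pixels"][60:330,120:390],(400,400),interpolation=2)
s=cv2.resize(cams.capture("scene")["pixels"][140:300,120:280],(400,400),interpolation=2)
cv2.imwrite("pics/w5.png",np.hstack([a,s]))
go([.570,.165,.017],80)
```

```text
travel [ 0.3 -1.2 41.6] twist [ 0. -0. -0.] dyaw 0.0 q6 -66.2
```

View pics/w5.png

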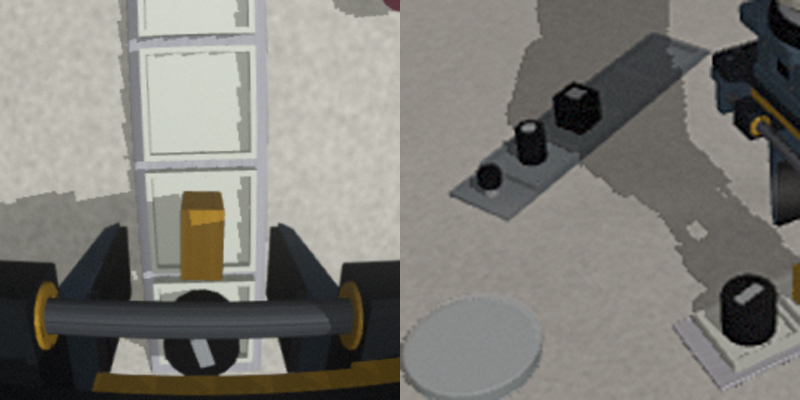

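The square stands in the second pocket. The coupon is aligned between the jaws (left panel, 203,240).

{"fn": "carry_out", "kwargs": {"motion": [{"jaw": -0.3,"travel": [0,0,30],"twist": [0,0,0]},{"jaw": -0.3,"travel": [0,0,40.5],"twist": [0,0,0]},{"jaw": 0.9,"travel": [0,0,40.5],"twist": [0,0,0]},{"jaw": 0.9,"travel": [0,0,40.5],"twist": [0,0,0]},{"jaw": 0.9,"travel": [0,0,40.5],"twist": [0,0,0]},{"jaw": 0.9,"travel": [0,0,40.5],"twist": [0,0,0]},{"jaw": 0.9,"travel": [0,0,40.5],"twist": [0,0,0]},{"jaw": 0.9,"travel": [0,0,40.5],"twist": [0,0,0]}], "newtons": 35}}

```text
time_s: 15.2
ee_pos: [0.571, 0.1646, 0.0176]
orientation: [180.0, -0.0, 80.0]
contact_force: [-1.6, 0.5, 6.1]
width: 0.0201
```

{"fn": "carry_out", "kwargs": {"motion": [{"jaw": 0.9,"travel": [0,0,-20],"twist": [0,0,0]},{"jaw": 0.9,"travel": [0,0,-60],"twist": [0,0,0]},{"jaw": 0.9,"travel": [0,0,-100],"twist": [0,0,0]},{"jaw": 0.9,"travel": [-50,2,-110],"twist": [0,0,-0.08]},{"jaw": 0.9,"travel": [-100,4,-110],"twist": [0,0,-0.16]},{"jaw": 0.9,"travel": [-155,6,-110],"twist": [0,0,-0.26]},{"jaw": 0.9,"travel": [-210,8,-110],"twist": [0,0,-0.36]},{"jaw": 0.9,"travel": [-265,10,-110],"twist": [0,0,-0.44]},{"jaw": 0.9,"travel": [-310,12,-110],"twist": [0,0,-0.515]},{"jaw": 0.9,"travel": [-325.5,12,-110],"twist": [0,0,-0.515]},{"jaw": 0.9,"travel": [-325.5,12,-110],"twist": [0,0,-0.515]},{"jaw": 0.9,"travel": [-325.5,12,-70],"twist": [0,0,-0.515]},{"jaw": 0.9,"travel": [-325.5,12,-30],"twist": [0,0,-0.515]},{"jaw": 0.9,"travel": [-325.5,12,-12],"twist": [0,0,-0.515]},{"jaw": 0.9,"travel": [-325.5,12,-12],"twist": [0,0,-0.515]}]}}

```text
time_s: 17.08
ee_pos: [0.5257, -0.1573, 0.0288]
orientation: [-179.9, -0.1, 109.5]
contact_force: [0.1, 0.3, -1.8]
width: 0.0201
```

{"fn": "carry_out", "kwargs": {"motion": [{"jaw": 0.9,"travel": [0,0,10],"twist": [0,0,0]},{"jaw": 0.9,"travel": [0,0,14.8],"twist": [0,0,0]},{"jaw": 0.9,"travel": [0,0,14.8],"twist": [0,0,0]},{"jaw": 0.9,"travel": [0,0,14.8],"twist": [0,0,0]}]}}

```text
time_s: 17.58
ee_pos: [0.5261, -0.1583, 0.0147]
orientation: [180.0, 0.0, 109.5]
contact_force: [-0.2, 0.3, -2.2]
width: 0.0199
```

{"fn": "carry_out", "kwargs": {"motion": [{"jaw": -0.5,"travel": [0,0,0],"twist": [0,0,0]},{"jaw": -0.5,"travel": [0,0,0],"twist": [0,0,0]},{"jaw": -0.5,"travel": [0,0,-5],"twist": [0,0,0]},{"jaw": -0.5,"travel": [0,0,-50],"twist": [0,0,0]},{"jaw": -0.5,"travel": [0,0,-100],"twist": [0,0,0]},{"jaw": -0.5,"travel": [40,30,-120],"twist": [0,0,0.08]},{"jaw": -0.5,"travel": [80,62,-120],"twist": [0,0,0.16]},{"jaw": -0.5,"travel": [125,96,-120],"twist": [0,0,0.26]},{"jaw": -0.5,"travel": [170,130,-120],"twist": [0,0,0.36]},{"jaw": -0.5,"travel": [215,165,-120],"twist": [0,0,0.45]},{"jaw": -0.5,"travel": [261,201,-110],"twist": [0,0,0.515]},{"jaw": -0.5,"travel": [261,201,-100],"twist": [0,0,0.515]},{"jaw": -0.5,"travel": [261,201,-70],"twist": [0,0,0.515]},{"jaw": -0.5,"travel": [261,201,-45],"twist": [0,0,0.515]},{"jaw": -0.5,"travel": [261,201,-45],"twist": [0,0,0.515]}]}}

```text
time_s: 19.45
ee_pos: [0.6268, 0.1539, 0.0579]
orientation: [-179.8, 0.1, 80.0]
contact_force: [0.1, -0.8, -0.1]
width: 0.068
```

Run:
```python
from h import *
d=cams.capture("wrist");np.save("w6.npy",d,allow_pickle=True)
a=cv2.resize(d["pixels"][60:330,120:390],(400,400),interpolation=2)
s=cv2.resize(cams.capture("scene")["pixels"][140:300,120:280],(400,400),interpolation=2)
cv2.imwrite("pics/w6.png",np.hstack([a,s]))
go([.628,.155,.017],80)
```

```text
travel [ 0.5 -0.6 43.1] twist [ 0.     0.    -0.001] dyaw 0.0 q6 -68.2
```

View pics/w6.png

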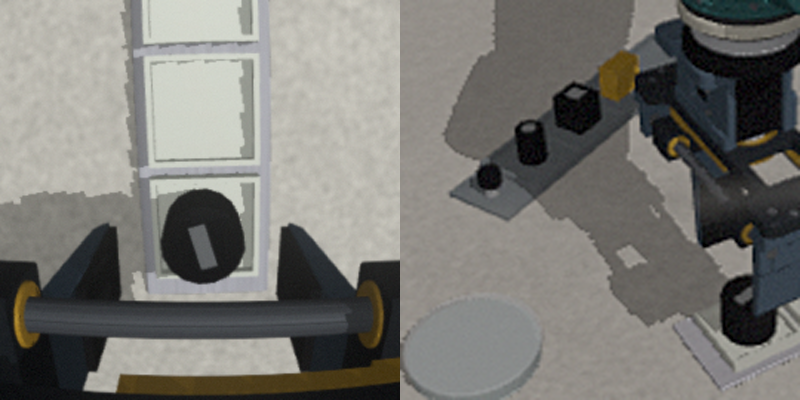

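The coupon sits in the third pocket. The large round is centred between the jaws.

{"fn": "carry_out", "kwargs": {"motion": [{"jaw": -0.5,"travel": [0,0,30],"twist": [0,0,0]},{"jaw": -0.5,"travel": [0,0,41.5],"twist": [0,0,0]},{"jaw": 0.7,"travel": [0,0,41.5],"twist": [0,0,0]},{"jaw": 0.7,"travel": [0,0,41.5],"twist": [0,0,0]},{"jaw": 0.7,"travel": [0,0,41.5],"twist": [0,0,0]},{"jaw": 0.7,"travel": [0,0,41.5],"twist": [0,0,0]},{"jaw": 0.7,"travel": [0,0,41.5],"twist": [0,0,0]},{"jaw": 0.7,"travel": [0,0,41.5],"twist": [0,0,0]}]}}

```text
time_s: 20.55
ee_pos: [0.6289, 0.1551, 0.0188]
orientation: [179.9, -0.0, 80.0]
contact_force: [-1.6, 0.9, 7.6]
width: 0.0391
```

{"fn": "carry_out", "kwargs": {"motion": [{"jaw": 0.7,"travel": [0,0,-20],"twist": [0,0,0]},{"jaw": 0.7,"travel": [0,0,-60],"twist": [0,0,0]},{"jaw": 0.7,"travel": [0,0,-100],"twist": [0,0,0]},{"jaw": 0.7,"travel": [-50,-14,-110],"twist": [0,0,-0.08]},{"jaw": 0.7,"travel": [-100,-28,-110],"twist": [0,0,-0.15]},{"jaw": 0.7,"travel": [-155,-44,-110],"twist": [0,0,-0.23]},{"jaw": 0.7,"travel": [-210,-60,-110],"twist": [0,0,-0.31]},{"jaw": 0.7,"travel": [-265,-75,-110],"twist": [0,0,-0.4]},{"jaw": 0.7,"travel": [-320,-90,-110],"twist": [0,0,-0.47]},{"jaw": 0.7,"travel": [-357,-101,-110],"twist": [0,0,-0.515]},{"jaw": 0.7,"travel": [-357,-101,-110],"twist": [0,0,-0.515]},{"jaw": 0.7,"travel": [-357,-101,-110],"twist": [0,0,-0.515]},{"jaw": 0.7,"travel": [-357,-101,-70],"twist": [0,0,-0.515]},{"jaw": 0.7,"travel": [-357,-101,-30],"twist": [0,0,-0.515]},{"jaw": 0.7,"travel": [-357,-101,-12],"twist": [0,0,-0.515]},{"jaw": 0.7,"travel": [-357,-101,-12],"twist": [0,0,-0.515]}]}}

```text
time_s: 22.55
ee_pos: [0.4667, -0.1783, 0.0295]
orientation: [-179.9, -0.1, 109.5]
contact_force: [-0.9, 0.2, -1.4]
width: 0.0389
```

{"fn": "carry_out", "kwargs": {"motion": [{"jaw": 0.7,"travel": [0,0,10],"twist": [0,0,0]},{"jaw": 0.7,"travel": [0,0,14],"twist": [0,0,0]},{"jaw": 0.7,"travel": [0,0,14],"twist": [0,0,0]},{"jaw": 0.7,"travel": [0,0,14],"twist": [0,0,0]}]}}

```text
time_s: 23.05
ee_pos: [0.467, -0.1791, 0.0163]
orientation: [180.0, 0.0, 109.5]
contact_force: [0.1, 0.0, -0.3]
width: 0.0397
```

{"fn": "carry_out", "kwargs": {"motion": [{"jaw": -0.5,"travel": [0,0,0],"twist": [0,0,0]},{"jaw": -0.5,"travel": [0,0,0],"twist": [0,0,0]},{"jaw": -0.5,"travel": [0,0,-5],"twist": [0,0,0]},{"jaw": -0.5,"travel": [0,0,-50],"twist": [0,0,0]},{"jaw": -0.5,"travel": [0,0,-100],"twist": [0,0,0]},{"jaw": -0.5,"travel": [0,0,-150],"twist": [0,0,0]},{"jaw": -0.5,"travel": [0,50,-200],"twist": [0,0,0]},{"jaw": -0.5,"travel": [0,100,-240],"twist": [0,0,0]},{"jaw": -0.5,"travel": [0,150,-240],"twist": [0,0,0]},{"jaw": -0.5,"travel": [0,190,-240],"twist": [0,0,0]},{"jaw": -0.5,"travel": [0,190,-240],"twist": [0,0,0]},{"jaw": -0.5,"travel": [0,190,-240],"twist": [0,0,0]}]}}

```text
time_s: 24.55
ee_pos: [0.6452, -0.1156, 0.2558]
orientation: [-180.0, -0.0, 109.5]
contact_force: [-0.2, -0.5, 0.4]
width: 0.0683
```

Run:
```python
from h import *
d=cams.capture("wrist");np.save("w7.npy",d,allow_pickle=True)
g=rect(d,.40,.70,-.24,-.06,.036,.5)
s=cv2.resize(cams.capture("scene")["pixels"][140:300,110:310],(600,480),interpolation=2)[:, :]
e=cams.capture("side")["pixels"]; cv2.imwrite("pics/e7.png",e)
g2=cv2.copyMakeBorder(g,0,0,0,0,0); print(g.shape)
cv2.imwrite("pics/r7.png",g)
cv2.imwrite("pics/f7.png",np.vstack([cv2.resize(s,(480,300)),cv2.resize(g,(480,288))]))
for n in["large_round","small_round","square","coupon"]:
    print(n,[(np.round(r["point"],3).tolist(),round(r["confidence"],2)) for r in spotter.spot_in(n,"wrist")])
```

```text
(360, 600, 3)
large_round [([0.472, -0.177, 0.036], 0.68)]
small_round [([0.638, -0.122, 0.039], 0.89), ([0.401, 0.273, 0.021], 0.7), ([0.46, 0.289, 0.022], 0.64), ([0.331, 0.154, 0.029], 0.55)]
square [([0.585, -0.134, 0.04], 0.89)]
coupon [([0.525, -0.161, 0.034], 0.75)]
```

View pics/f7.png

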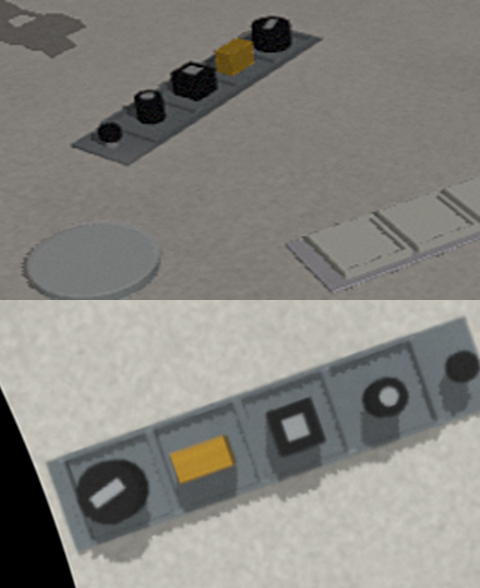

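View pics/e7.png

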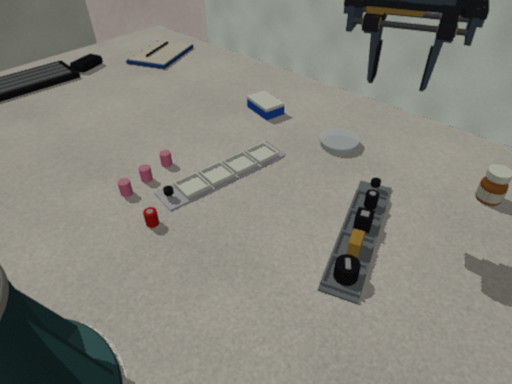

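All four stand in their pockets in the right order. The jar (492,185), dish (340,143) and box (266,105) are at the same pixels as in the first side picture.

```bash
python3 -c "
from plant import ticket; print(ticket.job_done())"
```

```text
the job is handed in; nothing more can be done
None
```

I moved the four specimens into the microscope tray in order from the knob: small round, square, coupon, large round. I handed the job in at about 25 s of the 118 s.

- **Placement:** The last wrist, scene and side pictures show all four standing upright, polished face up, one per pocket, with the cups empty. The detector's positions agree with the pockets I measured to within about 5 mm.
- **Surroundings:** By eye, the jar, the glass dish and the slide box are at the same place in the side picture as at the start. The gripper was clear of everything, about 0.25 m up.
- **Forces:** The highest force read at the end of a move was about 9 N, when the small round was set down on its pocket floor.
- **Set-down height:** The other three were let go without a clear floor contact reading, probably 1 mm or less above the floor. I judged them flat from the pictures only.

No check failed or disagreed.

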